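# Build up a heater head in the assembly nest

### The job

Swing the sprung clamp arm up past its tipping point so that it stays open by itself, take out the steel flange it was holding and seat the flange flat in the round pocket of the aluminium nest, boss upwards. Then build up the heater head on it in this order: the black gasket ring over the boss and flat on the flange, the grey housing over the boss onto the gasket, and the white cover on the housing with its plug inside and its knob up. Let go of everything, leave the clamp open, and do not disturb the screwdriver or the cardboard carton.

Things in the scene. Friction and masses are not known exactly. Their poses are not given: they have to be found in the camera images.
- clamp: Fixed clamp fixture: dark steel base plate 160 x 100 mm, 12 mm thick, with two grey hinge brackets (72 mm high) at its +x end, away from the robot. Origin on the table under the middle of the seat, where the flange rests on the plate. The arm's hinge axis runs along the clamp's y through x = +75, z = 58 mm. Stands turned up to 0.4 rad about the vertical.
- clamp_arm (a joint): Clamp arm angle, rad. 0 = closed: the arm lies level from the hinge towards the clamp's -x, its pad pressing on the flange's boss. Grows as the arm swings up and back towards +x: 1.57 upright, 1.9 open stop. Spring and weight pull it shut below about 1.1 rad; beyond that the spring throws it open and holds it at the stop. About 3 N at the handle lifts it.
- handle (a point): Point on the axis of the arm's black T-handle: a round bar 12 mm thick, 110 mm long along the clamp's y, 135 mm from the hinge axis, 58 mm above the table when closed. The point is 36 mm to the clamp's +y side of the arm's middle; the -y side serves as well. The arm is a steel bar 18 mm wide and 14 mm high; open, it stands up 190 mm above the table.
- nest: Fixed aluminium block 110 x 110 x 18 mm with a round pocket 72 mm in diameter and 8 mm deep in its middle (pocket floor 10 mm above the table). Origin at the centre of its underside.
- flange: Loose steel flange, 320 g: disc 62 mm in diameter and 10 mm thick with a round boss 36 mm in diameter and 18 mm tall on top (28 mm in all). Held boss up on the clamp's seat at the start. Origin at the centre of its underside, z up. Grip it by the boss.
- gasket: Loose black rubber ring lying flat, outside 62 mm, hole 46 mm, 8 mm thick, 30 g. Origin at the centre of its underside, z up.
- housing: Loose grey terminal housing, 150 g: upright tube 60 mm outside, 46 mm inside, 40 mm tall, open at both ends. A brass stub 16 mm thick, 22 mm up, sticks out 10 mm on its +x side, so grip it across its y. Origin at the centre of its underside, z up.
- cover: Loose white plastic cover, 70 g, standing on its plug: plug 36 mm in diameter and 10 mm tall below, then a disc 62 mm in diameter and 8 mm thick, then a knob 24 mm in diameter and 18 mm tall (36 mm in all). Origin at the centre of the plug's underside, z up.
- screwdriver: Bystander: loose screwdriver 200 mm long lying on the table. Leave it alone.
- carton: Bystander: open cardboard carton 100 x 160 x 50 mm. Origin at the centre of its underside. Leave it alone.
There are look-alikes about, which are no part of the job. What is shaped like the housing but purple or turquoise is not meant.

How it is judged (in metres and radians):
On the way, in this order (a step that is already met when the one before it is completed fails the run):
1. the clamp arm is swung open, the flange still on its seat (value of joint clamp_arm above 1.5 rad and horizontal distance between flange and clamp below 0.02 m), for 0.2 s.
2. the flange is seated in the nest's pocket (horizontal distance between flange and nest below 0.008 m and z of flange in the frame of nest between 0.008 and 0.0125 m and angle between flange's own z axis and vertical below 0.1 rad), for 0.2 s.
3. the gasket lies on the flange, around the boss (all of step 2 and horizontal distance between gasket and flange below 0.008 m and z of gasket in the frame of flange between 0.008 and 0.0125 m and angle between gasket's own z axis and vertical below 0.1 rad), for 0.2 s.
4. the housing stands on the gasket, over the boss (all of step 3 and horizontal distance between housing and flange below 0.008 m and z of housing in the frame of flange between 0.0155 and 0.021 m and angle between housing's own z axis and vertical below 0.1 rad), for 0.2 s.
5. the cover sits on the housing (all of step 4 and horizontal distance between cover and housing below 0.008 m and z of cover in the frame of housing between 0.0275 and 0.0325 m and angle between cover's own z axis and vertical below 0.1 rad), for 0.2 s.
At the end, for the whole second after the job is handed in: Flange flat on the pocket floor, gasket flat on the flange around the boss, housing upright on the gasket, cover fully down on the housing: each within 8 mm of centre, about 3 mm in height, tilt under 0.1 rad, at rest; clamp arm open (over 1.5 rad) (all of step 5 and value of joint clamp_arm above 1.5 rad and linear speed of each of flange, gasket, housing, cover below 0.02 m/s); the robot touches nothing.
It fails at once if the screwdriver is moved by more than 3 cm (distance of screwdriver from where it was at the start of the episode above 0.03 m).
It fails at once if the carton is moved by more than 3 cm (distance of carton from where it was at the start of the episode above 0.03 m).
It also fails if it takes over 136 s, if anything falls off the work surface, if the arm or the gripper's body presses on something with over 40 N, if the wrist force passes 120 N, or if a joint passes its speed limit or range.

### The arm

A 7-joint arm with a two-finger parallel gripper is mounted at the origin on the work surface. World frame = base frame: x ahead of the robot, y to its left, z up, the work surface at z = 0. Lengths are in mm, angles in rad, forces in N, time in s.
With the tool pointing down it reaches from about 400 to 875 mm from the base axis. Payload 4.4 kg.
Tool frame: the origin (TCP) lies at the very end of the fingers, on their centre line; the grasp point (between the pads) lies ctrl.grip_point_offset behind it (ctrl.grip_point_offset is the distance from the TCP to the grasp point, in mm); z points along the fingers, y is the line along which they close (so a half turn about z gives the same grasp; the last joint's range is limited). The gripper opens to 85 mm and grips with 20 to 120 N. Pads are 22 mm wide; open, the fingers measure 114 mm over their backs; the gripper's body (76 mm by 85 mm) begins 54 mm behind the grasp point. The pads swing forward as they close: fully open they stand 13 mm farther back than shut.
Start: joints at [1.148, 0.628, 0.038, 1.517, -0.027, 0.996, -0.02], TCP at [227.058, -609.067, 231.313] pointing down, gripper open.
Joint ranges: [-3.06, 3.06], [-0.37, 2.12], [-1.25, 1.32], [0.18, 2.47], [-1.1, 4.24], [0.23, 1.98], [-2.94, 2.94]. Speed limits (rad/s): [2.57, 2.57, 3.14, 3.14, 3.14, 3.14, 3.14].

### API

Orientations are given as [roll, pitch, yaw] about the fixed x, y, z axes, in that order (R = Rz(yaw) Ry(pitch) Rx(roll)).
In Python, from cell import read_state, cams, ctrl, models gives the robot as it stands. The module is installed in compiled form; this text tells all that it offers.
- The arm moves only by the shell command python3 -m creep, which reads ROWS from standard input. ROWS is a JSON list of rows, 1 to 12 of them, each an object with the fields x, y, z (the shift in mm), ax, ay, az (a rotation vector in rad), aperture (the finger opening in mm); a field left out counts as zero (the opening has to be given); each row shifts and turns the commanded pose from where the row before left it, along the tool's axes as they then stand; what a row does not reach is not made up. A row lasts 1/10 s, in which the tool goes at most 50 mm and 0.15 rad, less where a joint would pass 70% of its speed; a pose out of reach is approached as far as the arm can. The fingers move at their own pace and stop on an object; the grip force is fixed at half the most. Time passes only in rows, so rows that do not move let the fingers close. It prints the time, the measured TCP pose, the force, the opening and the grip force at its end. Input that does not fit is refused with a message, and nothing moves.
- read_state(): the state, without advancing time (a new reading comes with each control period).
- cams.get_image(name): name is "side" or "top" or "wrist"; returns (picture, depth): 480x640x3 uint8, blue, green, red; 480x640 float32, mm along the optical axis (not along the pixel's ray), 0 where there is no reading.
- cams.calibration(name): a dict with "fx", "fy", "cx", "cy" (pixels), "k1" (the pictures are not rectified: a ray, as slopes to the right and down, at radius r is drawn at 1 + k1 r^2 times it, then the intrinsics apply), "rvec" (rotation vector, rad) and "tvec" (3), from world to camera coordinates, as OpenCV has them; the wrist camera has in their place "hand_eye" (4x4, takes a point from camera to tool coordinates, whose origin is the TCP and whose axes are the flange's). Camera axes: x right, y down, z forward; pixel columns grow to the right and rows downward; lengths in mm; the calibration is good to about 2 mm. A picture is of the moment at which its call begins: read the wrist's pose just before it. calibration takes no time and is no camera call.
- ctrl.finish_job(): hands the job in; it is judged then, once.
Trained networks look in the newest picture that a camera, given by its name, has taken for a name from the list of things; names that differ only in an ending like _2 or _b are one class to them, and where a whole thing is asked for, a point or a joint stands for the part that bears it (a point fixed in the world has none). Each returns a list of dicts, best first, with "confidence" (0 to 1); they miss things now and then, are a little off and sometimes report something else, mostly with a low value. They report only what shows in the picture. A call takes as long as a camera call. They do not tell look-alikes from the thing itself.
- models.search_frame(thing, camera): "extent" ([left, top, right, bottom] in pixels, round what is visible of it).
- models.mark_of(thing, camera): "position" ([column, row] in pixels: a listed point, or the origin of a listed thing).
The state is a dict: "clock": time; "qpos": joint angles; "qd": joint speeds; "tau": joint torques, N m; "eef_pos": TCP position; "tool_rot": TCP orientation; "force": force on the tool from outside, world axes, zero at the start; "torque": the same for the moment, N m; "width": finger opening in mm; "gripper_force": force on a finger pad.
Only numpy, scipy, OpenCV 4.12 (cv2) and the standard library are available. Lean on these libraries where they do the work, as an engineer would, in place of code of your own. Each camera call takes 0.05 s, during which the arm holds its last target. There are 200 camera calls.

## Working session

There is one attempt and no reset: what is moved stays moved. The work goes in short steps, Python scripts to look and compute and a shell command to move; the robot and the scene stay as the last step left them, time stands still between calls to the robot, and variables do not carry over. Pictures are saved under pics/ and viewed, at most 14 in all, crops included, and the job is handed in when it is done.

```bash
mkdir -p pics
cat > h.py <<'E'
import numpy as np, cv2
from cell import read_state, cams, ctrl, models
from scipy.spatial.transform import Rotation as R
def T():
    s=read_state(); M=np.eye(4); M[:3,:3]=R.from_euler('xyz',s['tool_rot']).as_matrix(); M[:3,3]=s['eef_pos']; return M
def cam2world(name,M=None):
    c=cams.calibration(name)
    if name=='wrist': return M@np.array(c['hand_eye'])
    r=cv2.Rodrigues(np.array(c['rvec'],float))[0]; W=np.eye(4); W[:3,:3]=r.T; W[:3,3]=-r.T@np.array(c['tvec']).ravel(); return W
def und(name,uv):
    c=cams.calibration(name); K=np.array([[c['fx'],0,c['cx']],[0,c['fy'],c['cy']],[0,0,1.]])
    return cv2.undistortPoints(np.array(uv,float).reshape(-1,1,2),K,np.array([c['k1'],0,0,0.])).reshape(-1,2)
def at_z(name,uv,z,M=None):
    W=cam2world(name,M); n=und(name,uv); d=np.c_[n,np.ones(len(n))]@W[:3,:3].T
    o=W[:3,3]; return o+d*((z-o[2])/d[:,2])[:,None]
def cloud(name,D,M=None):
    v,u=np.mgrid[:480,:640]; n=und(name,np.c_[u.ravel(),v.ravel()]); d=D.ravel()[:,None]
    W=cam2world(name,M); return (np.c_[n*d,d]@W[:3,:3].T+W[:3,3]).reshape(480,640,3)
E
cat > a.py <<'E'
from h import *
print(ctrl.grip_point_offset, read_state())
for n in ('top','side'):
    im,D=cams.get_image(n); cv2.imwrite(f'pics/{n}0.png',im); np.save(f'{n}0.npy',D)
    print(n,cam2world(n)[:3,3].round())
    for t in ('clamp','handle','nest','flange','gasket','housing','cover','screwdriver','carton'):
        print(t,[(np.round(q['position']).tolist(),round(q['confidence'],2)) for q in models.mark_of(t,n)][:4])
E
python3 a.py
```

```text
18.700000000000003 {'clock': 0.0, 'qpos': array([ 1.14821386,  0.62936429,  0.03842771,  1.51840712, -0.02700329,
        0.99627762, -0.02000516]), 'qd': array([ 0.00124736,  0.00059163, -0.00029526, -0.00181725, -0.00021676,
        0.00196464, -0.00192728]), 'tau': array([-6.31872335e-04, -5.63402903e+01,  1.22581534e+00, -1.93444151e+01,
        1.09290596e-02,  1.06931623e-02,  8.81630001e-06]), 'eef_pos': array([ 226.83035974, -608.45189224,  230.36454121]), 'tool_rot': array([-3.13965390e+00,  1.61746184e-05,  3.56786172e-01]), 'force': array([ 1.01276925, -0.80898865, -0.10246512]), 'torque': array([-0.03712936, -0.01840884,  0.08912497]), 'gripper_force': 0.0, 'width': 85.6736534708024}
top [ 457.  -20. 1017.]
clamp [([440.0, 277.0], 0.84)]
handle [([425.0, 301.0], 0.73), ([192.0, 274.0], 0.59)]
nest [([190.0, 278.0], 0.72)]
flange [([444.0, 279.0], 0.91)]
gasket [([312.0, 253.0], 0.79)]
housing [([353.0, 204.0], 0.95), ([264.0, 227.0], 0.91), ([311.0, 216.0], 0.7), ([279.0, 170.0], 0.67)]
cover [([333.0, 310.0], 0.6)]
screwdriver [([450.0, 195.0], 0.72)]
carton [([201.0, 176.0], 0.95)]
side [219. 634. 575.]
clamp [([394.0, 201.0], 0.85)]
handle [([410.0, 195.0], 0.89)]
nest [([246.0, 386.0], 0.62)]
flange [([393.0, 196.0], 0.67)]
gasket [([313.0, 268.0], 0.69)]
housing [([201.0, 262.0], 0.67), ([244.0, 295.0], 0.66), ([282.0, 224.0], 0.63), ([266.0, 254.0], 0.61)]
cover [([386.0, 277.0], 0.6)]
screwdriver [([322.0, 179.0], 0.95), ([267.0, 256.0], 0.56)]
carton [([134.0, 329.0], 0.65)]
```

View pics/top0.png

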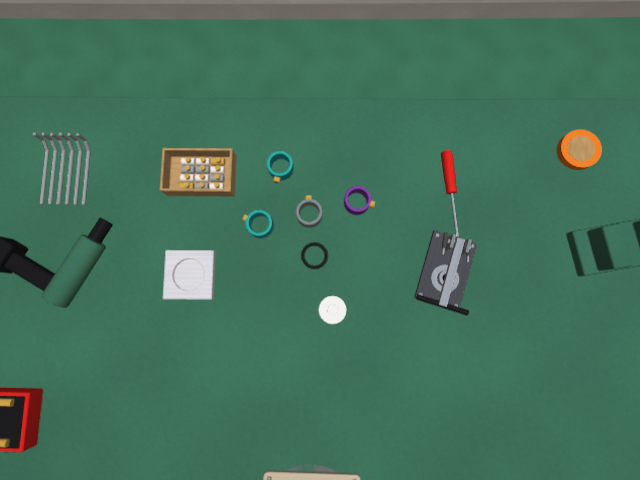

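Run:
```python
import cv2
im=cv2.imread('pics/top0.png'); cv2.imwrite('pics/crop0.png',cv2.resize(im[140:350,150:510],(800,467),interpolation=cv2.INTER_CUBIC))
```

```text
(no output)
```

View pics/crop0.png

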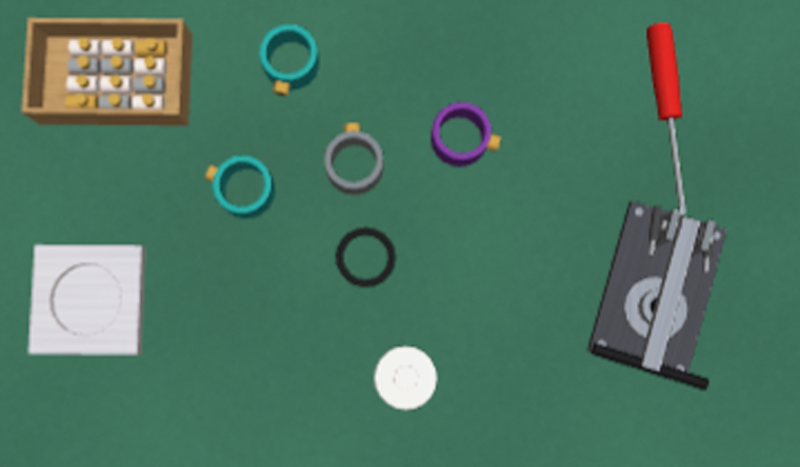

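Candidates for the housing: grey (309,212), turquoise (280,165) and (259,223), purple (357,200). The enlarged crop confirms that the only grey one, with its stub pointing up in the image, is at (309,212). The others are look-alikes. The gasket is at (314,256), cover at (333,310), nest at (189,275), clamp at (445,275) with its handle at the lower end, and the screwdriver tip is close to the clamp's hinge end.

```bash
cat > b.py <<'E'
from h import *
im=cv2.imread('pics/top0.png'); D=np.load('top0.npy'); P=cloud('top',D)
print('corners',P[240,100].round(),P[240,600].round(),P[100,320].round(), P[400,320].round())
hsv=cv2.cvtColor(im,cv2.COLOR_BGR2HSV)
def fit(name,c,r,zlo,zhi,diam):
    v,u=np.mgrid[:480,:640]; m=(np.hypot(u-c[0],v-c[1])<r)&(P[...,2]>zlo)&(P[...,2]<zhi)
    q=P[m]; (x,y),rr=cv2.minEnclosingCircle(q[:,:2].astype(np.float32)); z=np.median(q[:,2])
    print(name,'n',m.sum(),'circ',round(x,1),round(y,1),'d',round(2*rr,1),'(',diam,') mean',q.mean(0).round(1)); 
fit('housing',(309,212),18,35,48,60)
fit('gasket',(314,256),18,5,12,62)
fit('cover',(333,310),18,15,22,62)
fit('knob',(333,310),18,30,40,24)
v,u=np.mgrid[:480,:640]
m=(abs(u-189)<35)&(abs(v-275)<35)&(P[...,2]>14)&(P[...,2]<23); q=P[m][:,:2].astype(np.float32); print('nest',cv2.minAreaRect(q))
m=(abs(u-189)<15)&(abs(v-275)<15); print('pocket z',np.median(P[m][:,2]))
b=hsv
# brass stub
m=(abs(u-309)<12)&(abs(v-198)<8)&(hsv[...,1]>140)&(hsv[...,0]<30); q=P[m]; print('stub',m.sum(),q.mean(0).round(1))
# clamp
m=(abs(u-445)<45)&(abs(v-272)<50)&(P[...,2]>8)&(P[...,2]<16); print('plate',cv2.minAreaRect(P[m][:,:2].astype(np.float32)))
m=(abs(u-445)<45)&(abs(v-272)<60)&(P[...,2]>48)&(P[...,2]<70); q=P[m]; print('armset',cv2.minAreaRect(q[:,:2].astype(np.float32)),np.median(q[:,2]))
m=m&(im.max(2)<45); q=P[m];print('handle',m.sum(),cv2.minAreaRect(q[:,:2].astype(np.float32)),q.mean(0))
m=(hsv[...,1]>180)&((hsv[...,0]<5)|(hsv[...,0]>175))&(abs(u-450)<15)&(abs(v-172)<30);print('sd',P[m].min(0),P[m].max(0))
E
python3 b.py
```

```text
corners [589. 487.  35.] [ 601. -599.   67.] [943.  -4.   2.] [248. -15.   2.]
housing n 239 circ 663.5 15.6 d 62.9 ( 60 ) mean [661.4  16.   40.4]
gasket n 248 circ 561.9 -1.1 d 73.9 ( 62 ) mean [566.3   3.1   8.5]
cover n 485 circ 445.4 -39.4 d 61.5 ( 62 ) mean [445.3 -39.3  18.6]
knob n 91 circ 445.5 -39.5 d 23.4 ( 24 ) mean [445.5 -39.3  36.5]
nest ((516.6178588867188, 287.6750183105469), (111.19972229003906, 113.19249725341797), 0.8432624340057373)
pocket z 11.141308313453123
stub 15 [696.6  19.6  29.4]
plate ((552.3001098632812, -296.2491760253906), (101.07050323486328, 184.37249755859375), 73.75413513183594)
armset ((529.1123046875, -288.9669189453125), (110.31244659423828, 156.6386260986328), 73.4676284790039) 64.50932441111217
handle 217 ((462.5361022949219, -271.618408203125), (90.94628143310547, 78.83639526367188), 36.408992767333984) [ 460.9343887  -268.29892693   63.43789796]
sd [ 457.21467246 -317.07835337    9.78261179] [ 812.60678622  -20.14394845 1016.66998036]
```

View pics/side0.png

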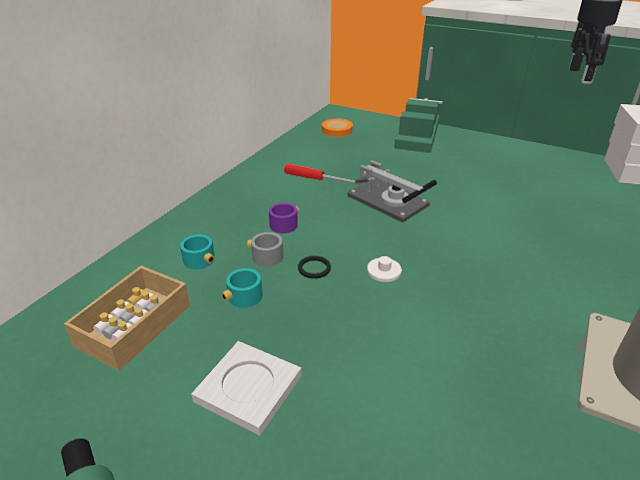

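Only the grey housing matches, and the side view agrees. Next I refine the clamp, gasket and housing numbers.

```bash
cat > c.py <<'E'
from h import *
im=cv2.imread('pics/top0.png'); D=np.load('top0.npy'); P=cloud('top',D); v,u=np.mgrid[:480,:640]
m=(np.hypot(u-314,v-256)<20)&(im.max(2)<60); uv=np.c_[u[m],v[m]]; q=at_z('top',uv,8); print('gasket',m.sum(),cv2.minEnclosingCircle(q[:,:2].astype(np.float32)),q.mean(0).round(1))
reg=(abs(u-445)<45)&(abs(v-272)<60)
m=reg&(P[...,2]>50)&(P[...,2]<68)&(im.max(2)>90); q=P[m][:,:2]; 
vx,vy,x0,y0=cv2.fitLine(q.astype(np.float32),cv2.DIST_HUBER,0,.01,.01).ravel(); print('armline',np.arctan2(vy,vx),x0,y0)
for yaw in (-.26,-.288):
    c,s=np.cos(yaw),np.sin(yaw); A=np.array([[c,s],[-s,c]])
    f=P.copy(); f[...,:2]=P[...,:2]@A.T
    a=f[m]; print('arm y med',np.median(a[:,1]), np.percentile(a[:,1],[5,95]),'x',np.percentile(a[:,0],[1,99]))
    h=reg&(im.max(2)<40)&(P[...,2]>40)&(P[...,2]<72)&(f[...,0]<a[:,0].min()+25); hh=f[h]
    print('handle',h.sum(),hh[:,0].min(),hh[:,0].max(),hh[:,1].min(),hh[:,1].max(),np.median(hh,0))
    b=cv2.fitLine(P[h][:,:2].astype(np.float32),cv2.DIST_HUBER,0,.01,.01).ravel(); print('handle angle',np.arctan(b[1]/b[0]))
    p=reg&(P[...,2]>9)&(P[...,2]<15)&(im.max(2)<110); pp=f[p]; print('plate',p.sum(),np.percentile(pp[:,:2],[.5,99.5],axis=0))
    g=reg&(P[...,2]>36)&(P[...,2]<44); gg=f[g]; print('boss',g.sum(),gg.mean(0))
    d=reg&(P[...,2]>19)&(P[...,2]<25)&(im.max(2)>90); gg=f[d]; print('disc',d.sum(),cv2.minEnclosingCircle(gg[:,:2].astype(np.float32)))
E
python3 c.py
```

```text
gasket 204 ((565.4537963867188, 3.4977455139160156), 29.912519454956055) [565.6   3.6   8. ]
armline -0.29140052 530.16895 -289.40073
arm y med -143.41959340018138 [-153.06448904 -133.99901155] x [513.55718032 660.8044981 ]
handle 209 507.63589470123316 520.0007897657817 -195.7365646528428 -86.44239426808619 [ 513.38081448 -137.53919663   63.58475755]
handle angle 1.2802626
plate 1450 [[ 523.62940245 -193.93820034]
 [ 686.95584871  -92.97648466]]
boss 101 [ 601.56350634 -132.10103185   40.34083774]
disc 262 ((631.7249755859375, -133.39541625976562), 88.60789489746094)
arm y med -126.85920335682276 [-135.98348734 -118.3705697 ] x [517.40847977 664.54938704]
handle 209 512.6044011452085 522.7867935366764 -181.23139533187484 -72.0146780863891 [ 517.10594759 -123.22694012   63.58475755]
handle angle 1.2802626
plate 1450 [[ 527.06869814 -176.68772363]
 [ 690.68969921  -77.26547488]]
boss 101 [ 605.02605445 -115.20767429   40.34083774]
disc 262 ((635.2120361328125, -115.65713500976562), 88.60790252685547)
```

```bash
cat > g.py <<'E'
# usage: g.py x y z yaw : displacement in tool axes to a vertical target pose
import sys; from h import *
x,y,z,yaw=map(float,sys.argv[1:]); M=T(); G=R.from_euler('xyz',[np.pi,0,yaw]).as_matrix()
print('d',(M[:3,:3].T@(np.array([x,y,z])-M[:3,3])).round(1),'rv',R.from_matrix(M[:3,:3].T@G).as_rotvec().round(3))
s=read_state(); print(s['clock'],s['qpos'].round(2),s['force'].round(1),s['width'])
E
echo '[{"x":33, "y":-24, "z":7, "aperture":85}, {"x":33, "y":-24, "z":7, "aperture":85}, {"x":33, "y":-24, "z":7, "aperture":85}, {"x":33, "y":-24, "z":7, "aperture":85}, {"x":33, "y":-24, "z":7, "aperture":85}, {"x":33, "y":-24, "z":7, "aperture":85}, {"x":33, "y":-24, "z":7, "aperture":85}, {"x":33, "y":-24, "z":7, "aperture":85}, {"x":33, "y":-24, "z":7, "aperture":85}, {"x":33, "y":-24, "z":7, "aperture":85}, {"x":30, "y":-26, "z":7, "aperture":85}, {"aperture":85}]' | python3 -m creep
python3 g.py 470.6 -234 150 1.282
```

```text
clock: 2.2
eef_pos: [474.7, -227.1, 153.6]
tool_rot: [-3.138, -0.002, 0.367]
force: [0.6, -0.3, 0.4]
width: 84.9
gripper_force: 0.0
d [-6.3  4.9  3.5] rv [-0.002 -0.004 -0.915]
2.2 [ 0.37  0.56  0.04  1.94 -0.04  0.64 -0.77] [ 0.6 -0.3  0.4] 84.86147206101946
```

```bash
echo '[{"x":-6, "y":5, "z":3, "az":-0.15, "aperture":85}, {"az":-0.15, "aperture":85}, {"az":-0.15, "aperture":85}, {"az":-0.15, "aperture":85}, {"az":-0.15, "aperture":60}, {"az":-0.15, "aperture":50}, {"az":-0.015, "aperture":40}, {"aperture":40}, {"aperture":40}]' | python3 -m creep
python3 g.py 470.6 -234 150 1.282
python3 - <<'E'
from h import *
M=T(); im,D=cams.get_image('wrist'); cv2.imwrite('pics/w1.png',im); np.save('w1.npy',D); np.save('w1M.npy',M)
for t in ('handle','flange','clamp'): print(t,[(at_z('wrist',[q['position']],z,M).round(1),round(q['confidence'],2)) for q in models.mark_of(t,'wrist') for z in [{'handle':58,'flange':12,'clamp':0}[t]]])
E
```

```text
clock: 3.1
eef_pos: [467.5, -241.2, 151.4]
tool_rot: [3.141, 0.0, 1.269]
force: [-0.4, 1.0, -0.9]
width: 40.0
gripper_force: 0.0
d [7.8 0.8 1.4] rv [ 0.     0.    -0.013]
3.1 [ 0.57  0.57 -0.22  1.94  0.19  0.65 -0.07] [-0.4  1.  -0.9] 40.019083069935995
handle [(array([[ 472.7, -235.5,   58. ]]), 0.62), (array([[ 515.4, -265.1,   58. ]]), 0.55)]
flange [(array([[ 521.8, -285.1,   12. ]]), 0.71)]
clamp [(array([[ 518.9, -290.1,    0. ]]), 0.76)]
```

View pics/w1.png

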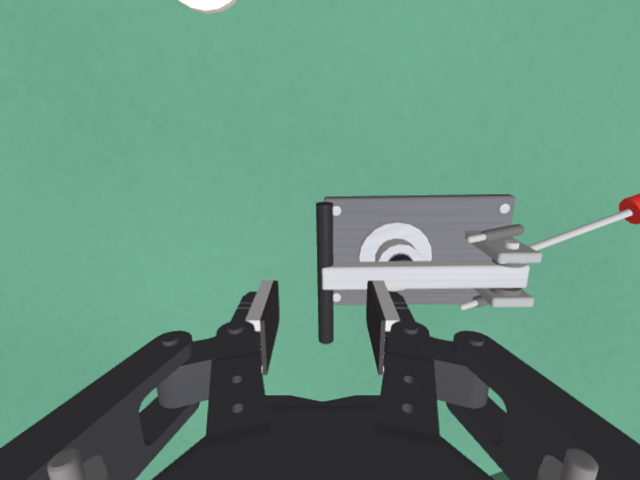

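The wrist view shows the handle bar at columns 318–332, rows 203–343, between the two fingers (columns 270 and 378). It runs parallel to the pads, so I go down and grip it.

```bash
echo '[{"x":8, "y":1, "z":30, "az":-0.013, "aperture":40}, {"z":40, "aperture":40}, {"z":30, "aperture":40}, {"z":12, "aperture":40}, {"aperture":40}, {"aperture":0}, {"aperture":0}, {"aperture":0}, {"aperture":0}]' | python3 -m creep
python3 g.py 470.6 -234 39 1.282
```

```text
clock: 4.2
eef_pos: [471.5, -233.9, 40.8]
tool_rot: [3.14, 0.0, 1.284]
force: [-2.2, 0.6, 7.3]
width: 9.7
gripper_force: 58.8
d [-0.4 -0.8  1.8] rv [0.002 0.    0.002]
4.2 [ 0.51  0.75 -0.15  2.    0.26  0.4  -0.13] [-2.2  0.6  7.3] 9.72102132035299
```

```bash
echo '[{"y":0.7, "z":-13.5, "aperture":0}, {"y":2, "z":-13.3, "aperture":0}, {"y":3.3, "z":-13.1, "aperture":0}, {"y":4.6, "z":-12.7, "aperture":0}, {"y":5.9, "z":-12.1, "aperture":0}, {"y":7.1, "z":-11.5, "aperture":0}, {"y":8.2, "z":-10.7, "aperture":0}, {"y":9.2, "z":-9.9, "aperture":0}, {"y":10.1, "z":-8.9, "aperture":0}, {"y":11, "z":-7.9, "aperture":0}, {"y":11.7, "z":-6.7, "aperture":0}, {"y":12.3, "z":-5.5, "aperture":0}]' | python3 -m creep
python3 g.py 470.6 -234 39 1.282
```

```text
clock: 5.4
eef_pos: [548.0, -256.6, 167.8]
tool_rot: [-3.131, 0.001, 1.284]
force: [-6.1, 3.1, 13.2]
width: 9.5
gripper_force: 60.7
d [-1.000e-01 -7.930e+01  1.297e+02] rv [-0.011  0.001  0.002]
5.4 [ 0.53  0.65 -0.23  1.7   0.19  0.83 -0.07] [-6.1  3.1 13.2] 9.544948364385961
```

```bash
echo '[{"y":12.8, "z":-4.3, "aperture":0}, {"y":13.2, "z":-3, "aperture":0}, {"y":13.4, "z":-1.6, "aperture":0}, {"y":13.5, "z":-0.3, "aperture":0}, {"y":13.4, "z":1.1, "aperture":0}, {"y":13.3, "z":2.4, "aperture":0}, {"y":5, "z":1.5, "aperture":0}, {"aperture":0}, {"aperture":40}, {"aperture":40}, {"aperture":40}, {"aperture":40}]' | python3 -m creep
python3 g.py 470.6 -234 39 1.282
```

```text
clock: 6.6
eef_pos: [633.9, -281.2, 169.1]
tool_rot: [-3.14, -0.0, 1.285]
force: [0.1, 0.1, 0.7]
width: 40.2
gripper_force: 0.0
d [  -0.8 -169.8  130.3] rv [-0.002 -0.     0.003]
6.6 [ 0.5   0.76 -0.22  1.44  0.19  0.96 -0.06] [0.1 0.1 0.7] 40.21327723061709
```

```bash
echo '[{"z":-30, "aperture":40}, {"z":-35, "aperture":40}, {"y":-25, "aperture":50}, {"y":-40, "aperture":50}, {"y":-45, "aperture":50}, {"x":-10, "z":20, "aperture":50}, {"x":-26, "z":30, "aperture":50}, {"aperture":50}, {"aperture":50}]' | python3 -m creep
python3 g.py 518.5 -285.5 150 1.282
cat > w.py <<'E'
from h import *
import sys
n=sys.argv[1]
M=T(); im,D=cams.get_image('wrist'); cv2.imwrite(f'pics/{n}.png',im); np.save(f'{n}.npy',D); np.save(f'{n}M.npy',M)
H=dict(flange=12,clamp=0,gasket=0,housing=0,cover=0,nest=0)
for t in sys.argv[2:]:
    for q in models.mark_of(t,'wrist'): print(t,np.round(q['position']),at_z('wrist',[q['position']],H[t],M).round(1),round(q['confidence'],2))
E
python3 w.py w2 flange
```

```text
clock: 7.5
eef_pos: [518.3, -285.2, 183.8]
tool_rot: [-3.14, -0.001, 1.283]
force: [0.8, 1.2, -0.5]
width: 50.3
gripper_force: 0.0
d [-0.2  0.4 33.8] rv [-0.002 -0.001  0.001]
7.5 [ 0.6   0.61 -0.23  1.73  0.18  0.83  0.  ] [ 0.8  1.2 -0.5] 50.31650349713576
flange [324. 214.] [[ 521.5 -285.8   12. ]] 0.64
```

View pics/w2.png

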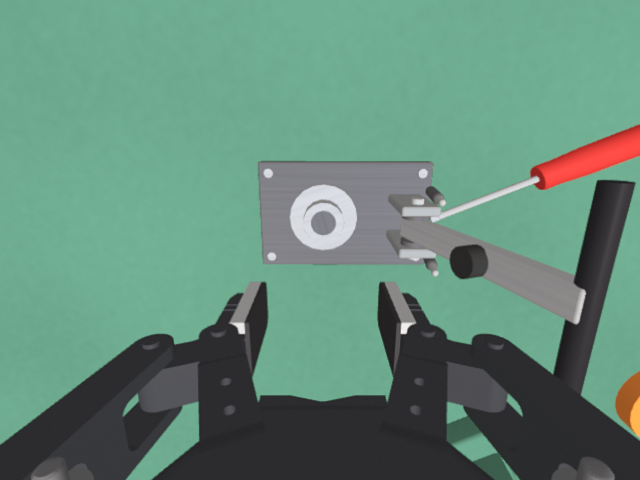

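The clamp arm stands open, leaning away to the right. The flange is still on its seat at (323,216), boss up. Next I fit the boss from depth.

```bash
cat > f.py <<'E'
# f.py pic u v r zlo zhi : circle fit of wrist cloud in height band
import sys; from h import *
n=sys.argv[1]; a,b,r,zl,zh=map(float,sys.argv[2:]); P=cloud('wrist',np.load(n+'.npy'),np.load(n+'M.npy')); v,u=np.mgrid[:480,:640]
m=(np.hypot(u-a,v-b)<r)&(P[...,2]>zl)&(P[...,2]<zh); q=P[m]
c,rr=cv2.minEnclosingCircle(q[:,:2].astype(np.float32)); print(m.sum(),'c',np.round(c,1),'d',round(2*rr,1),'mean',q.mean(0).round(1),'zmed',np.median(q[:,2]).round(1))
E
python3 f.py w2 323 216 30 37 43; python3 f.py w2 323 216 45 19 25
```

```text
1277 c [ 519.9 -286.2] d 35.9 mean [ 520.2 -285.7   40.1] zmed 40.1
2052 c [ 520.1 -286.3] d 61.8 mean [ 521.1 -283.    21.9] zmed 21.9
```

```bash
echo '[{"x":-0.5, "y":2, "z":45, "aperture":55}, {"z":45, "aperture":55}, {"z":40, "aperture":55}, {"z":20, "aperture":55}, {"z":10, "aperture":55}, {"aperture":55}, {"aperture":20}, {"aperture":20}, {"aperture":20}, {"aperture":20}, {"aperture":20}]' | python3 -m creep
python3 g.py 520 -286.2 24 1.282
```

```text
clock: 8.7
eef_pos: [521.7, -286.4, 26.3]
tool_rot: [3.139, 0.0, 1.285]
force: [-2.0, 1.0, 6.9]
width: 32.3
gripper_force: 59.8
d [-0.3 -1.7  2.3] rv [0.002 0.    0.003]
8.7 [ 0.56  0.84 -0.17  1.81  0.25  0.51 -0.06] [-2.   1.   6.9] 32.27230090194341
```

```bash
echo '[{"z":-10, "aperture":20}, {"z":-30, "aperture":20}, {"z":-40, "aperture":20}, {"z":-40, "aperture":20}, {"x":20, "y":-6, "aperture":20}, {"x":35, "y":-11, "aperture":20}, {"x":41, "y":-12, "aperture":20}, {"x":41, "y":-12, "aperture":20}, {"x":41, "y":-12, "aperture":20}, {"x":41, "y":-12, "aperture":20}, {"x":41, "y":-12, "aperture":20}, {"x":41, "y":-12, "aperture":20}]' | python3 -m creep
echo '[{"x":41, "y":-12, "aperture":20}, {"x":41, "y":-12, "aperture":20}, {"x":41, "y":-12, "aperture":20}, {"x":20, "y":-6, "aperture":20}, {"x":10, "y":-3, "aperture":20}, {"aperture":20}, {"aperture":20}]' | python3 -m creep
python3 g.py 516.6 287.7 24.3 1.282
python3 w.py w3 nest flange
```

```text
clock: 9.9
eef_pos: [520.5, 29.2, 145.3]
tool_rot: [3.14, -0.001, 1.284]
force: [0.9, -0.3, -2.9]
width: 32.7
gripper_force: 60.4
clock: 10.6
eef_pos: [520.5, 185.0, 144.5]
tool_rot: [3.141, 0.002, 1.283]
force: [0.5, -0.7, -2.7]
width: 32.8
gripper_force: 60.4
d [ 97.5 -32.9 120. ] rv [0.    0.002 0.001]
10.6 [-0.29  0.61 -0.16  1.87  0.15  0.67 -0.83] [ 0.5 -0.7 -2.7] 32.83343420039774
nest [283.  98.] [[521.1 288.7   0. ]] 0.66
flange [324. 287.] [[506.9 129.7  12. ]] 0.98
```

View pics/w3.png

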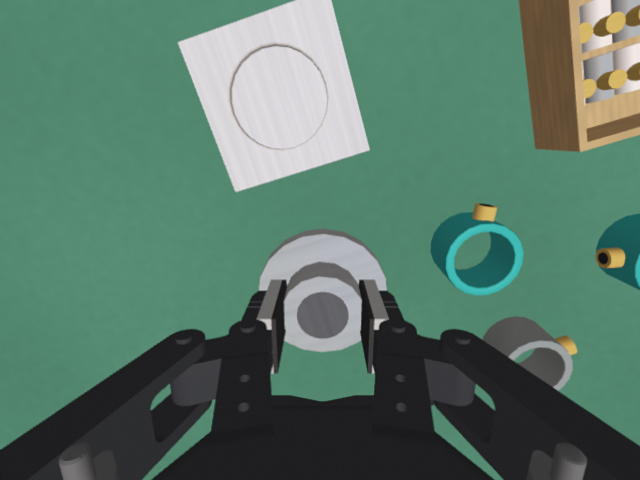

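The nest is at top with the pocket centred near (279,97). The flange hangs in the fingers at (322,310). Next I fit the pocket and check the flange's offset and tilt in the grip.

```bash
python3 f.py w3 279 97 60 8 13
python3 - <<'E'
from h import *
P=cloud('wrist',np.load('w3.npy'),np.load('w3M.npy')); v,u=np.mgrid[:480,:640]
m=(P[...,2]>15.5)&(P[...,2]<21)&(abs(u-275)<110)&(v<200); print('nest top',cv2.minAreaRect(P[m][:,:2].astype(np.float32)))
for nm,a,b,r,zl,zh in (('boss',322,315,42,150,170),('bossA',322,315,32,0,999),('disc',322,290,65,120,148)):
    m=(np.hypot(u-a,v-b)<r)&(P[...,2]>zl)&(P[...,2]<zh); q=P[m]
    if len(q)<50: print(nm,len(q)); continue
    c=q.mean(0); n=np.linalg.svd(q-c,full_matrices=False)[2][2]; n*=np.sign(n[2]); print(nm,len(q),np.percentile(q[:,2],[5,50,95]).round(1),n.round(3),cv2.minEnclosingCircle(q[:,:2].astype(np.float32)),c.round(1))
E
```

```text
7759 c [518.2 287.9] d 72.7 mean [518.4 289.1  10. ] zmed 10.0
nest top ((518.1094970703125, 287.8794250488281), (110.79561614990234, 110.73534393310547), 0.611767053604126)
boss 5081 [157.  158.2 159.4] [0.012 0.006 1.   ] ((521.7333984375, 183.9468231201172), 18.475080490112305) [522.  185.1 158.3]
bossA 3205 [157.3 158.3 159.3] [-0.109 -0.363  0.925] ((529.6256713867188, 211.8794708251953), 44.72245788574219) [521.7 184.  158.5]
disc 4817 [135.4 140.  143.8] [0.012 0.041 0.999] ((521.558349609375, 183.89381408691406), 31.315465927124023) [526.5 199.9 139.9]
```

```bash
echo '[{"x":30, "y":-10, "aperture":20}, {"x":40, "y":-13, "z":20, "aperture":20}, {"x":29, "y":-10, "z":30, "aperture":20}, {"z":40, "aperture":20}, {"z":10, "aperture":20}, {"aperture":20}, {"aperture":20}]' | python3 -m creep
python3 g.py 517.1 289 24.3 1.282
```

```text
clock: 11.45
eef_pos: [518.0, 290.1, 45.5]
tool_rot: [3.14, -0.0, 1.282]
force: [0.1, 0.3, -2.0]
width: 32.4
gripper_force: 60.4
d [-1.3 -0.6 21.2] rv [ 0.002 -0.     0.   ]
11.45 [-0.48  0.8  -0.12  1.81  0.17  0.53 -1.  ] [ 0.1  0.3 -2. ] 32.37844153313407
```

```bash
echo '[{"x":-1.3, "y":-0.6, "z":8, "aperture":20}, {"z":6, "aperture":20}, {"z":5, "aperture":20}, {"z":2, "aperture":20}, {"aperture":20}]' | python3 -m creep
python3 g.py 517.1 289 24.3 1.282
```

```text
clock: 11.95
eef_pos: [515.7, 290.1, 24.3]
tool_rot: [3.141, 0.0, 1.284]
force: [-2.4, -0.7, 6.7]
width: 32.9
gripper_force: 61.5
d [-0.6  1.6  0. ] rv [0.    0.    0.002]
11.95 [-0.49  0.83 -0.11  1.82  0.18  0.49 -1.01] [-2.4 -0.7  6.7] 32.85147805407335
```

```bash
echo '[{"aperture":60}, {"aperture":60}, {"aperture":60}, {"z":-30, "aperture":60}, {"z":-45, "aperture":60}, {"x":-20, "z":-45, "aperture":60}, {"x":-45, "aperture":70}, {"x":-35, "aperture":70}, {"aperture":70}]' | python3 -m creep
python3 w.py w4 nest flange; python3 g.py 565 3 150 1.282
```

```text
clock: 12.85
eef_pos: [486.0, 188.2, 143.5]
tool_rot: [-3.141, 0.005, 1.279]
force: [0.0, 0.0, 0.1]
width: 69.9
gripper_force: 0.0
flange [322.  88.] [[517.3 288.3  12. ]] 0.8
d [-162.6  128.2   -6.6] rv [ 0.001 -0.001  0.003]
13.0 [-0.32  0.58 -0.16  1.95  0.15  0.63 -0.87] [ 0.7  0.1 -0.3] 70.00453298499036
```

```bash
python3 f.py w4 322 88 50 35 42;python3 f.py w4 322 88 80 18.8 24
echo '[{"x":-32, "y":26, "aperture":75}, {"x":-40, "y":32, "aperture":75}, {"x":-40, "y":32, "aperture":75}, {"x":-40, "y":32, "aperture":75}, {"x":-40, "y":6, "aperture":75}, {"x":-30, "aperture":75}, {"aperture":75}, {"aperture":75}]' | python3 -m creep
python3 w.py w5 gasket housing cover; python3 g.py 565 3 150 1.282
```

```text
2394 c [517.1 289. ] d 36.1 mean [517.1 288.9  38.1] zmed 38.1
4736 c [516.2 284.2] d 114.2 mean [517.  288.   19.8] zmed 19.7
clock: 13.8
eef_pos: [547.0, -50.4, 143.1]
tool_rot: [3.141, -0.001, 1.285]
force: [-0.8, 0.6, 0.8]
width: 74.7
gripper_force: 0.0
housing [497. 222.] [[692.8 -92.9   0. ]] 0.91
cover [206. 241.] [[445.6 -39.    0. ]] 0.96
d [55.   2.9 -6.6] rv [ 0.    -0.001  0.006]
14.0 [ 0.17  0.61 -0.2   1.88  0.18  0.67 -0.42] [ 0.   0.2 -0.6] 75.1327432952366
```

View pics/w5.png

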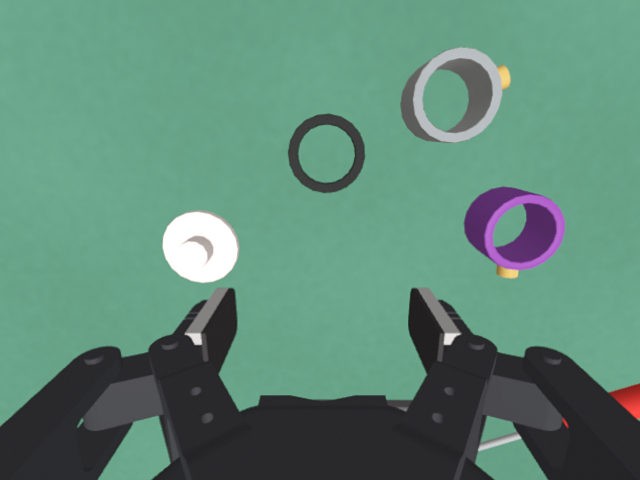

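The flange is seated (top at 38.1, 1.6 mm off centre). This view shows the gasket at (327,153), the cover at (200,247), the grey housing at (455,95) with its stub to the right, and the purple look-alike at (520,228).

```bash
python3 f.py w5 327 153 45 5 11; python3 f.py w5 455 95 60 37 43; python3 f.py w5 200 247 45 15 21; python3 f.py w5 195 250 45 33 39
python3 - <<'E'
from h import *
im=cv2.imread('pics/w5.png'); hsv=cv2.cvtColor(im,cv2.COLOR_BGR2HSV); P=cloud('wrist',np.load('w5.npy'),np.load('w5M.npy')); v,u=np.mgrid[:480,:640]
m=(abs(u-503)<12)&(abs(v-78)<15)&(hsv[...,0]<30)&(hsv[...,1]>100); print(m.sum(),P[m].mean(0), P[m].max(0))
E
```

```text
2141 c [567.9   3.3] d 61.7 mean [568.1   4.5   7.7] zmed 7.7
2796 c [661.7  16.4] d 60.2 mean [662.3  17.9  39.6] zmed 39.7
3245 c [446.2 -39. ] d 62.6 mean [448.9 -37.   17.9] zmed 17.9
732 c [446.3 -39. ] d 24.9 mean [447.  -38.4  35.8] zmed 35.8
182 [699.19997667  20.01189932  29.32769712] [717.49344045  27.45236943 285.73783392]
```

```bash
echo '[{"x":30, "y":3, "z":10, "aperture":72}, {"x":27, "y":2, "z":40, "aperture":72}, {"z":45, "aperture":72}, {"z":25, "aperture":72}, {"z":10, "aperture":72}, {"aperture":72}, {"aperture":72}]' | python3 -m creep
python3 g.py 567.9 3.3 -3.5 1.282
```

```text
clock: 14.7
eef_pos: [568.1, 2.4, 14.4]
tool_rot: [3.14, -0.001, 1.285]
force: [0.8, -0.1, 0.2]
width: 72.0
gripper_force: 0.0
d [ 0.8 -0.5 17.9] rv [ 0.002 -0.001  0.003]
14.7 [ 0.03  0.83 -0.13  1.89  0.23  0.43 -0.56] [ 0.8 -0.1  0.2] 71.99893069695538
```

```bash
echo '[{"x":0.8, "y":-0.5, "z":8, "aperture":72}, {"z":4, "aperture":72}, {"z":3, "aperture":72}, {"aperture":72}]' | python3 -m creep
echo '[{"z":2, "aperture":72}, {"z":1, "aperture":72}, {"aperture":72}]' | python3 -m creep
echo '[{"aperture":50}, {"aperture":50}, {"aperture":50}, {"aperture":50}]' | python3 -m creep
```

```text
clock: 15.1
eef_pos: [566.7, 2.8, -1.8]
tool_rot: [-3.141, 0.0, 1.285]
force: [-0.4, 0.5, -0.2]
width: 71.8
gripper_force: 0.0
clock: 15.4
eef_pos: [566.8, 2.9, -4.8]
tool_rot: [-3.142, 0.0, 1.285]
force: [-0.4, -0.3, -0.2]
width: 72.2
gripper_force: 0.0
clock: 15.8
eef_pos: [566.9, 2.9, -3.6]
tool_rot: [3.141, 0.0, 1.285]
force: [-2.1, 0.3, 9.2]
width: 59.0
gripper_force: 62.1
```

```bash
echo '[{"z":-10, "aperture":50}, {"z":-30, "aperture":50}, {"z":-40, "aperture":50}, {"z":-40, "aperture":50}, {"x":33, "y":-20, "z":-20, "aperture":50}, {"x":40, "y":-25, "aperture":50}, {"x":40, "y":-25, "aperture":50}, {"x":35, "y":-20, "aperture":50}, {"x":17, "y":-11, "aperture":50}, {"aperture":50}, {"aperture":50}]' | python3 -m creep
python3 w.py w6 gasket flange;python3 g.py 517.1 289 24 1.282
```

```text
clock: 16.9
eef_pos: [516.5, 189.2, 135.6]
tool_rot: [3.141, 0.001, 1.285]
force: [0.1, -0.9, -1.2]
width: 59.0
gripper_force: 64.4
flange [285. 104.] [[518.4 286.3  12. ]] 0.84
d [ 97.3 -28.9 111.3] rv [ 0.001  0.001 -0.   ]
17.05 [-0.29  0.62 -0.16  1.89  0.16  0.65 -0.84] [-0.3  0.1 -0.7] 59.087679734523
```

View pics/w6.png

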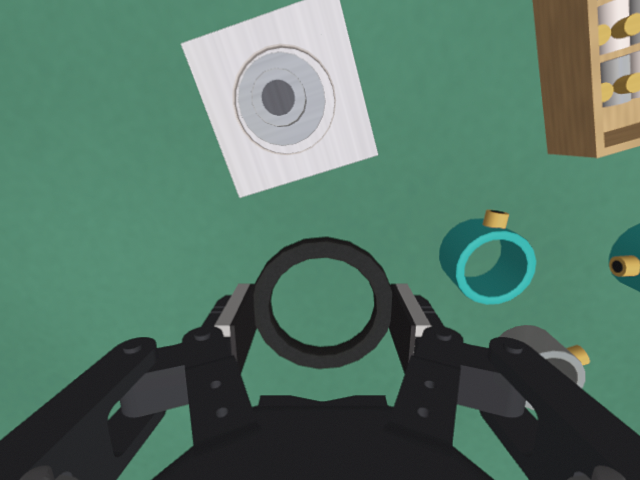

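The gasket is held level at the fingertips, centred near (322,303), and the flange sits in the pocket at (283,100).

```bash
python3 f.py w6 322 303 72 138 152; python3 f.py w6 280 98 45 35 42
python3 - <<'E'
from h import *
P=cloud('wrist',np.load('w6.npy'),np.load('w6M.npy')); im=cv2.imread('pics/w6.png'); v,u=np.mgrid[:480,:640]
r=np.hypot(u-322,v-303); m=(r<62)&(r>54)&(P[...,2]>100); q=P[m]; c=q.mean(0); n=np.linalg.svd(q-c,full_matrices=False)[2][2]; print(len(q),np.percentile(q[:,2],[5,50,95]),n,c)
E
```

```text
7775 c [518.1 189.6] d 63.0 mean [518.5 191.  146.2] zmed 146.7
2435 c [517.1 288.6] d 35.7 mean [517.3 288.7  38.1] zmed 38.1
2912 [145.96939707 146.91599695 147.88413957] [-0.0321284  -0.10681132  0.99376009] [518.78612543 191.91622274 147.45388713]
```

```bash
echo '[{"x":30, "y":-10, "aperture":50}, {"x":40, "y":-12, "z":15, "aperture":50}, {"x":25, "y":-7, "z":30, "aperture":50}, {"z":30, "aperture":50}, {"z":15, "aperture":50}, {"aperture":50}, {"aperture":50}]' | python3 -m creep
python3 g.py 515.5 288.4 17.5 1.282
```

```text
clock: 17.75
eef_pos: [516.4, 287.5, 45.8]
tool_rot: [3.141, 0.0, 1.282]
force: [-0.1, -0.1, -0.1]
width: 58.9
gripper_force: 64.4
d [ 0.6 -1.1 28.3] rv [0.001 0.    0.   ]
17.75 [-0.48  0.8  -0.12  1.82  0.17  0.53 -1.  ] [-0.1 -0.1 -0.1] 58.88063240364571
```

```bash
echo '[{"x":0.6, "y":-1.1, "z":12, "aperture":50}, {"z":8, "aperture":50}, {"z":5, "aperture":50}, {"z":1, "aperture":50}, {"aperture":50}, {"aperture":50}]' | python3 -m creep
python3 g.py 515.5 288.4 17.5 1.282
```

```text
clock: 18.35
eef_pos: [514.7, 290.0, 19.5]
tool_rot: [3.141, -0.0, 1.285]
force: [0.7, 0.5, -0.6]
width: 58.7
gripper_force: 64.4
d [-1.3  1.2  2. ] rv [ 0.    -0.     0.003]
18.35 [-0.49  0.84 -0.11  1.83  0.18  0.48 -1.01] [ 0.7  0.5 -0.6] 58.68399240887114
```

```bash
echo '[{"x":-1.3, "y":1.2, "z":1.5, "aperture":50}, {"z":1, "aperture":50}, {"aperture":50}]' | python3 -m creep
echo '[{"aperture":74}, {"aperture":74}, {"aperture":74}, {"z":-30, "aperture":74}, {"z":-45, "aperture":74}, {"x":-30, "z":-45, "aperture":70}, {"x":-45, "aperture":70}, {"x":-25, "aperture":70}, {"aperture":70}, {"aperture":70}]' | python3 -m creep
python3 w.py w7 gasket flange;python3 g.py 661.7 16.4 120 0.1
```

```text
clock: 18.65
eef_pos: [515.4, 288.1, 16.8]
tool_rot: [3.142, 0.0, 1.285]
force: [-0.6, 0.0, 0.5]
width: 59.0
gripper_force: 64.4
clock: 19.65
eef_pos: [488.2, 194.5, 133.8]
tool_rot: [3.141, -0.001, 1.284]
force: [-0.2, 1.4, 0.3]
width: 70.1
gripper_force: 0.0
flange [321.  96.] [[516.6 289.2  12. ]] 0.63
d [-123.8  217.    13.2] rv [-1.000e-03 -1.000e-03  1.187e+00]
19.8 [-0.32  0.59 -0.16  1.95  0.16  0.6  -0.88] [0.4 0.6 0.1] 69.87793024106196
```

View pics/w7.png

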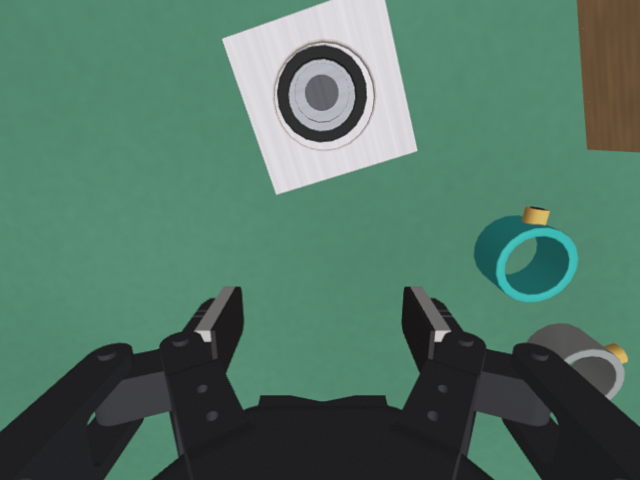

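The gasket lies around the boss at (321,93). I check it by depth, then go to the grey housing.

```bash
python3 f.py w7 321 93 55 25 31
echo '[{"x":-10, "y":20, "z":-5, "aperture":75}, {"x":-20, "y":36, "z":-5, "aperture":75}, {"x":-22, "y":38, "aperture":75}, {"x":-22, "y":38, "aperture":75}, {"x":-22, "y":38, "aperture":75}, {"x":-18, "y":30, "aperture":75}, {"x":-10, "y":17, "aperture":75}]' | python3 -m creep
echo '[{"az":0.15, "aperture":75}, {"az":0.15, "aperture":75}, {"az":0.15, "aperture":75}, {"az":0.15, "aperture":75}, {"az":0.15, "aperture":75}, {"az":0.15, "aperture":75}, {"az":0.15, "aperture":75}, {"az":0.137, "aperture":75}, {"aperture":75}, {"aperture":75}]' | python3 -m creep
python3 w.py w8;python3 g.py 661.7 16.4 120 0.1
```

```text
3152 c [517.1 288.5] d 61.9 mean [517.5 289.8  27.7] zmed 27.7
clock: 20.5
eef_pos: [663.3, 11.7, 142.8]
tool_rot: [3.14, 0.001, 1.282]
force: [0.8, 0.4, -0.4]
width: 75.0
gripper_force: 0.0
clock: 21.5
eef_pos: [661.1, 15.6, 143.0]
tool_rot: [-3.141, 0.0, 0.103]
force: [0.3, 0.4, 0.2]
width: 75.3
gripper_force: 0.0
d [ 0.7 -1.1 23.1] rv [-0.     0.     0.002]
21.55 [-0.14  0.74  0.14  1.57 -0.12  0.84 -1.43] [ 0.2  0.1 -0.1] 74.75584842988897
```

View pics/w8.png

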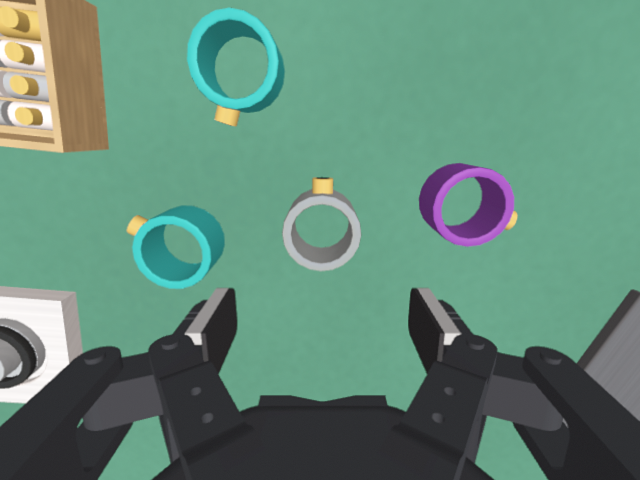

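The grey housing is at (322,230) with its stub straight ahead, so the fingers close across its y. The purple one (466,205) and turquoise one (178,247) stay clear of the fingers.

```bash
python3 f.py w8 322 230 48 37 43
echo '[{"x":0.7, "y":-1, "z":40, "aperture":72}, {"z":45, "aperture":72}, {"z":30, "aperture":72}, {"z":15, "aperture":72}, {"z":5, "aperture":72}, {"aperture":72}, {"aperture":72}]' | python3 -m creep
```

```text
1956 c [662.9  16.5] d 59.8 mean [664.1  16.5  39.6] zmed 39.7
clock: 22.25
eef_pos: [663.1, 15.4, 10.1]
tool_rot: [3.141, -0.003, 0.098]
force: [0.8, -1.2, 0.9]
width: 72.1
gripper_force: 0.0
```

```bash
echo '[{"aperture":45}, {"aperture":45}, {"aperture":45}, {"aperture":45}, {"z":-10, "aperture":45}, {"z":-40, "aperture":45}, {"z":-45, "aperture":45}, {"z":-40, "aperture":45}, {"aperture":45}]' | python3 -m creep
python3 g.py 480 288.5 140 0.1
```

```text
clock: 23.15
eef_pos: [666.3, 15.3, 151.3]
tool_rot: [3.141, -0.013, 0.098]
force: [0.6, -0.1, -0.9]
width: 59.1
gripper_force: 65.1
d [-158.9 -290.1    8.9] rv [ 0.001 -0.013 -0.002]
23.15 [-0.15  0.74  0.14  1.56 -0.13  0.84 -1.43] [ 0.6 -0.1 -0.9] 59.09005357425998
```

```bash
echo '[{"x":-10, "y":-14, "aperture":45}, {"x":-20, "y":-26, "aperture":45}, {"x":-25, "y":-35, "aperture":45}, {"x":-25, "y":-35, "aperture":45}, {"x":-25, "y":-35, "aperture":45}, {"x":-25, "y":-35, "aperture":45}, {"x":-25, "y":-35, "aperture":45}, {"x":-25, "y":-35, "aperture":45}, {"x":-19, "y":-26, "aperture":45}, {"x":-10, "y":-14, "aperture":45}, {"aperture":45}, {"aperture":45}]' | python3 -m creep
python3 w.py w9 housing flange;python3 g.py 517.1 288.7 45 0.1
```

```text
clock: 24.35
eef_pos: [425.6, 283.3, 143.7]
tool_rot: [3.141, -0.001, 0.098]
force: [0.4, 0.5, -1.9]
width: 59.0
gripper_force: 65.1
housing [320. 293.] [[359.2 278.4   0. ]] 0.94
flange [328. 112.] [[515.1 287.6  12. ]] 0.83
d [90.9  2.2 98.6] rv [ 0.001 -0.001 -0.005]
24.5 [-0.76  0.57  0.18  1.99 -0.17  0.6  -1.95] [ 0.3 -0.1 -1.8] 59.02939281140256
```

View pics/w9.png

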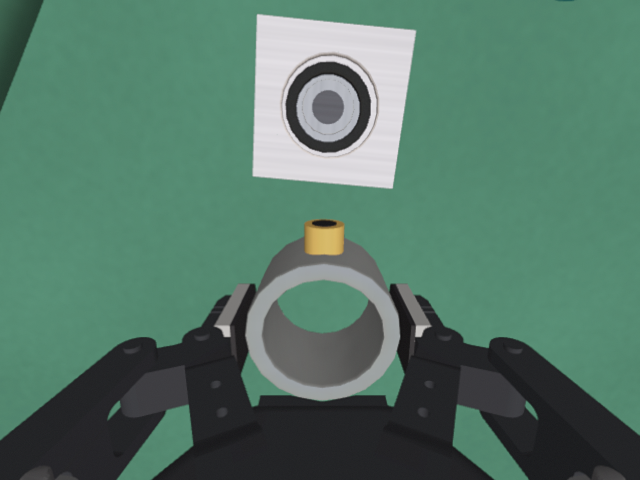

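The housing is held upright at (323,330) with its stub forward. The flange with its gasket is at (328,107).

```bash
python3 f.py w9 323 332 85 165 185; python3 f.py w9 328 107 22 35 42;  python3 f.py w9 328 107 50 25 31
```

```text
9862 c [427.3 283.3] d 64.1 mean [427.  283.3 171.8] zmed 172.2
1502 c [516.8 288.4] d 29.8 mean [517.  288.5  38.2] zmed 38.2
2767 c [517.  288.3] d 61.5 mean [518.2 288.4  27.8] zmed 27.8
```

```bash
echo '[{"x":25, "y":1, "aperture":45}, {"x":40, "y":2, "z":15, "aperture":45}, {"x":25, "y":1, "z":25, "aperture":45}, {"z":20, "aperture":45}, {"z":12, "aperture":45}, {"aperture":45}, {"aperture":45}]' | python3 -m creep
python3 g.py 515.5 288.4 38.5 0.1
```

```text
clock: 25.2
eef_pos: [515.1, 288.2, 71.8]
tool_rot: [3.142, 0.0, 0.098]
force: [-0.6, 0.2, -1.3]
width: 59.1
gripper_force: 65.1
d [ 0.4 -0.2 33.3] rv [ 0.     0.    -0.002]
25.2 [-0.65  0.76  0.15  1.82 -0.19  0.57 -1.86] [-0.6  0.2 -1.3] 59.09851758910781
```

```bash
echo '[{"x":0.4, "y":-0.2, "z":12, "aperture":45}, {"z":10, "aperture":45}, {"z":6, "aperture":45}, {"z":2, "aperture":45}, {"aperture":45}]' | python3 -m creep
echo '[{"z":2, "aperture":45}, {"z":0.5, "aperture":45}, {"aperture":45}]' | python3 -m creep
python3 g.py 515.5 288.4 38.5 0.1
```

```text
clock: 25.7
eef_pos: [515.4, 288.6, 41.0]
tool_rot: [3.141, 0.001, 0.098]
force: [0.1, -0.2, -1.3]
width: 58.9
gripper_force: 65.1
clock: 26.0
eef_pos: [515.8, 288.7, 39.1]
tool_rot: [-3.141, -0.0, 0.098]
force: [-0.6, -0.5, -1.3]
width: 58.9
gripper_force: 65.1
d [-0.3  0.3  0.6] rv [-0.    -0.    -0.002]
26.0 [-0.64  0.81  0.13  1.83 -0.19  0.51 -1.85] [-0.6 -0.5 -1.3] 58.94089768281226
```

```bash
echo '[{"z":1, "aperture":45}, {"z":0.7, "aperture":45}, {"aperture":45}]' | python3 -m creep
echo '[{"z":0.7, "aperture":45}, {"aperture":45}]' | python3 -m creep
```

```text
clock: 26.3
eef_pos: [515.8, 288.8, 38.9]
tool_rot: [-3.141, -0.001, 0.098]
force: [-3.5, -1.2, 11.5]
width: 59.0
gripper_force: 66.4
clock: 26.5
eef_pos: [515.8, 288.8, 38.9]
tool_rot: [-3.141, -0.001, 0.098]
force: [-4.6, -2.3, 17.3]
width: 59.0
gripper_force: 66.8
```

```bash
echo '[{"z":-1, "aperture":72}, {"aperture":72}, {"aperture":72}, {"z":-30, "aperture":72}, {"z":-45, "aperture":72}, {"x":-30, "z":-35, "aperture":60}, {"x":-45, "aperture":50}, {"x":-15, "aperture":50}, {"aperture":50}, {"aperture":50}]' | python3 -m creep
python3 w.py w10 housing;python3 g.py 446.3 -39 120 0.1
```

```text
clock: 27.5
eef_pos: [426.9, 280.3, 147.7]
tool_rot: [-3.141, -0.001, 0.098]
force: [-1.2, -0.3, -0.7]
width: 50.0
gripper_force: 0.0
d [-12.3 319.3  27.4] rv [-0.    -0.001 -0.003]
27.6 [-0.76  0.56  0.18  1.99 -0.17  0.6  -1.94] [-0.5 -0.3  0.7] 49.98913905666388
```

View pics/w10.png

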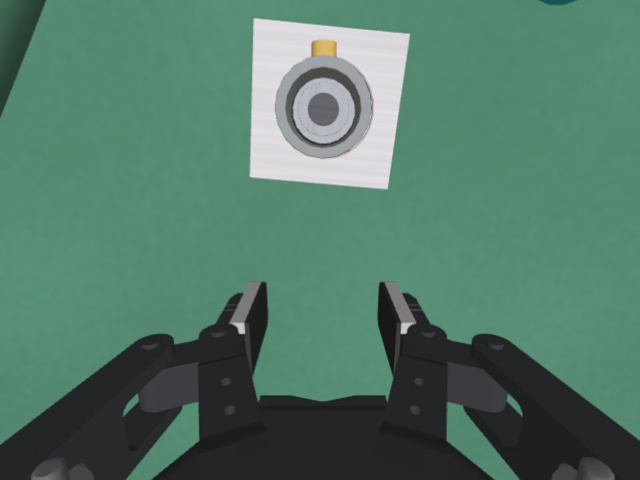

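The housing stands on the gasket around the boss at (323,106). I check its height and move to the cover.

```bash
python3 f.py w10 323 106 55 63 72
echo '[{"y":15, "aperture":45}, {"y":30, "aperture":45}, {"y":40, "aperture":45}, {"y":45, "aperture":45}, {"x":-4, "y":45, "aperture":45}, {"x":-4, "y":45, "aperture":45}, {"x":-4, "y":40, "aperture":45}, {"y":30, "aperture":45}, {"y":19, "aperture":45}, {"y":10, "aperture":45}, {"aperture":45}, {"aperture":45}]' | python3 -m creep
python3 w.py w11 cover;python3 g.py 446.3 -39 22 0.1;  python3 - <<'E'
from h import *
P=cloud('wrist',np.load('w11.npy'),np.load('w11M.npy'))
for zl,zh in ((33,39),(15,21)):
    m=(P[...,2]>zl)&(P[...,2]<zh)&(np.hypot(P[...,0]-446,P[...,1]+39)<45); q=P[m]; print(m.sum(),cv2.minEnclosingCircle(q[:,:2].astype(np.float32)) if m.sum() else '')
E
```

```text
3315 c [515.5 288.7] d 59.7 mean [517.3 288.9  67.6] zmed 67.7
clock: 28.8
eef_pos: [445.1, -38.3, 147.3]
tool_rot: [-3.141, 0.0, 0.098]
force: [-0.9, 0.5, -0.3]
width: 45.1
gripper_force: 0.0
d [  1.1   1.7 125.4] rv [-0.001  0.    -0.   ]
28.9 [-0.06  0.49  0.12  2.15 -0.12  0.51 -1.33] [-0.6  0.7 -0.1] 45.20232529546003
688 ((446.51055908203125, -39.24139404296875), 11.774121284484863)
3379 ((446.33758544921875, -39.59147262573242), 31.108545303344727)
```

```bash
echo '[{"x":1, "y":1, "z":40, "aperture":45}, {"z":45, "aperture":45}, {"z":25, "aperture":45}, {"z":12, "aperture":45}, {"z":2, "aperture":45}, {"aperture":45}]' | python3 -m creep
echo '[{"aperture":10}, {"aperture":10}, {"aperture":10}, {"aperture":10}, {"aperture":10}]' | python3 -m creep
```

```text
clock: 29.5
eef_pos: [445.9, -37.9, 26.3]
tool_rot: [-3.14, 0.004, 0.1]
force: [-0.2, 0.1, -0.3]
width: 44.8
gripper_force: 0.0
clock: 30.0
eef_pos: [446.5, -38.8, 27.5]
tool_rot: [-3.139, 0.002, 0.098]
force: [-0.1, 1.7, 6.1]
width: 20.2
gripper_force: 59.1
```

```bash
echo '[{"z":-10, "aperture":10}, {"z":-30, "aperture":10}, {"z":-40, "aperture":10}, {"z":-45, "aperture":10}, {"y":-20, "z":-20, "aperture":10}, {"y":-35, "aperture":10}, {"y":-40, "aperture":10}, {"y":-40, "aperture":10}, {"y":-40, "aperture":10}, {"y":-40, "aperture":10}, {"y":-40, "aperture":10}, {"y":-35, "aperture":10}]' | python3 -m creep
echo '[{"x":-15, "y":-20, "aperture":10}, {"x":-20, "y":-11, "aperture":10}, {"x":-10, "aperture":10}, {"aperture":10}, {"aperture":10}]' | python3 -m creep
python3 w.py w12 cover;python3 g.py 515.5 288.7 85.5 0.1
```

```text
clock: 31.2
eef_pos: [417.8, 250.9, 173.0]
tool_rot: [-3.14, 0.003, 0.098]
force: [0.3, -0.3, -0.8]
width: 20.6
gripper_force: 59.0
clock: 31.7
eef_pos: [371.6, 274.7, 173.1]
tool_rot: [-3.14, 0.001, 0.096]
force: [0.4, 0.2, -0.3]
width: 20.7
gripper_force: 59.0
cover [323. 276.] [[309.4 268.7   0. ]] 0.7
d [144.3   0.   87.4] rv [-0.002  0.001 -0.005]
31.8 [-1.1   0.52  0.58  2.1  -0.46  0.65 -1.68] [ 0.3  0.5 -0.9] 20.796342282288677
```

View pics/w12.png

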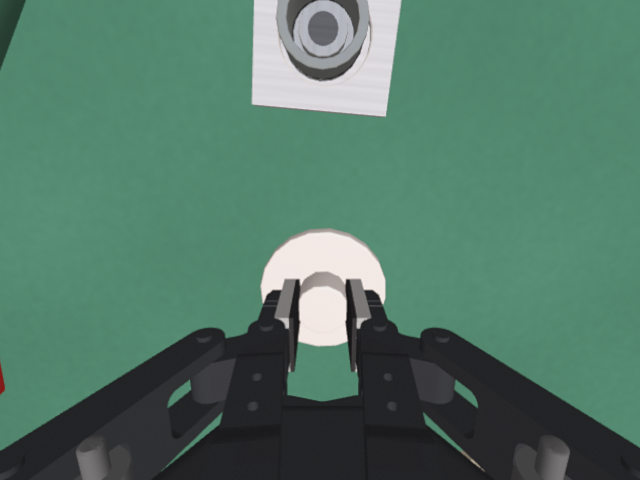

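The cover is held by its knob at (323,295), and the housing shows at (323,30).

```bash
python3 f.py w12 323 290 70 158 168.5;python3 f.py w12 323 305 25 176 186
python3 - <<'E'
from h import *
P=cloud('wrist',np.load('w12.npy'),np.load('w12M.npy')); v,u=np.mgrid[:480,:640]
m=(P[...,2]>158)&(P[...,2]<168.5)&(np.hypot(u-323,v-290)<62); q=P[m]; c=q.mean(0); print(np.linalg.svd(q-c,full_matrices=False)[2][2],np.percentile(q[:,2],[5,50,95]))
E
```

```text
5936 c [371.2 274.6] d 62.5 mean [382.3 275.4 163.5] zmed 163.5
1915 c [372.6 274.4] d 23.1 mean [373.5 274.8 181.3] zmed 181.4
[0.00468757 0.01374758 0.99989451] [162.16136071 163.55077345 164.72820453]
```

```bash
echo '[{"x":20, "aperture":10}, {"x":35, "aperture":10}, {"x":40, "aperture":10}, {"x":32, "z":15, "aperture":10}, {"x":17, "z":20, "aperture":10}, {"z":20, "aperture":10}, {"z":8, "aperture":10}, {"aperture":10}, {"aperture":10}]' | python3 -m creep
python3 g.py 515.5 288.9 85.3 0.098
```

```text
clock: 32.7
eef_pos: [514.1, 289.5, 109.9]
tool_rot: [-3.14, 0.002, 0.097]
force: [0.2, 0.0, -1.4]
width: 20.7
gripper_force: 59.0
d [ 1.4  0.8 24.6] rv [-0.002  0.002 -0.001]
32.7 [-0.86  0.76  0.5   1.81 -0.52  0.72 -1.55] [ 0.2  0.  -1.4] 20.68607953727614
```

```bash
echo '[{"x":1.4, "y":0.8, "z":8, "aperture":10}, {"z":7, "aperture":10}, {"z":5, "aperture":10}, {"z":2, "aperture":10}, {"aperture":10}]' | python3 -m creep
echo '[{"z":1, "aperture":10}, {"z":0.8, "aperture":10}, {"aperture":10}]' | python3 -m creep
```

```text
clock: 33.2
eef_pos: [514.8, 289.1, 86.9]
tool_rot: [-3.14, 0.004, 0.098]
force: [0.3, 0.3, -1.1]
width: 20.4
gripper_force: 59.0
clock: 33.5
eef_pos: [515.4, 289.2, 85.8]
tool_rot: [-3.14, 0.002, 0.098]
force: [-0.6, -1.1, 1.0]
width: 20.6
gripper_force: 59.2
```

Contact has just begun. I release, retreat and look.

```bash
echo '[{"z":0.3, "aperture":10}, {"aperture":50}, {"aperture":50}, {"aperture":50}, {"z":-20, "aperture":50}, {"z":-40, "aperture":50}, {"x":-30, "z":-30, "aperture":50}, {"x":-45, "aperture":50}, {"x":-20, "aperture":50}, {"aperture":50}, {"aperture":50}]' | python3 -m creep
python3 w.py w13 cover
python3 - <<'E'
from h import *
P=cloud('wrist',np.load('w13.npy'),np.load('w13M.npy'))
for zl,zh in ((72,79),(90,97)):
    m=(P[...,2]>zl)&(P[...,2]<zh)&(np.hypot(P[...,0]-516,P[...,1]-289)<50); q=P[m]; print(m.sum(),cv2.minEnclosingCircle(q[:,:2].astype(np.float32)), np.median(q[:,2])) if m.sum() else print('none')
im,D=cams.get_image('top'); cv2.imwrite('pics/top1.png',im)
E
```

```text
clock: 34.6
eef_pos: [421.3, 280.2, 175.8]
tool_rot: [-3.139, 0.002, 0.098]
force: [0.3, -0.4, 0.2]
width: 50.2
gripper_force: 0.0
cover [324. 104.] [[519.7 288.9   0. ]] 0.72
5899 ((515.0584106445312, 288.75054931640625), 30.930343627929688) 75.94100610242208
1210 ((514.7879028320312, 288.8815002441406), 11.854503631591797) 93.89414892188378
```

View pics/top1.png

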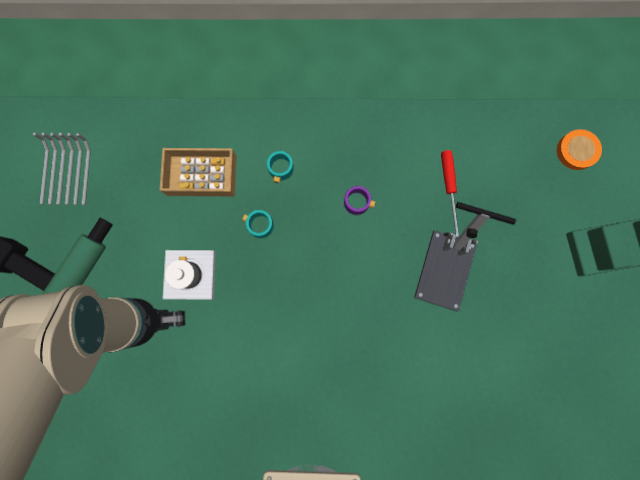

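The stack is complete at (182,273): the cover's disc top is at 75.9 mm and it is centred on the housing. The clamp is open at (470,225), and the screwdriver and carton have not moved.

```bash
python3 -c "
from cell import ctrl
print(ctrl.finish_job())"
```

```text
the job is handed in; nothing more can be done
None
```

The job is handed in: by my last measurements the clamp stands open, the flange, gasket, housing and cover are stacked in the nest each within about 2 mm of centre, and the screwdriver and carton look unmoved; no verdict came back on hand-in.

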